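# Pack and close the budgie carrier

### The arm

A 6-joint arm with a two-finger parallel gripper is mounted at the origin on the work surface. World frame = base frame: x ahead of the robot, y to its left, z up, the work surface at z = 0. Lengths are in m, angles in rad, forces in N, time in s.
With the tool pointing down it reaches from about 0.3 to 0.775 m from the base axis. Payload 14.6 kg.
Tool frame: the origin (TCP) lies at the centre of the arm's flange, where the gripper is bolted on; the fingertips stand 199 mm ahead of it and the grasp point (between the pads) lies 180 mm ahead of it; z points along the fingers, y is the line along which they close (so a half turn about z gives the same grasp; the last joint's range is limited). The gripper opens to 94 mm and grips with 3 to 60 N. Pads are 16 mm wide; open, the fingers measure 119 mm over their backs; the gripper's body (75 mm by 177 mm) begins 78 mm behind the grasp point.
Start: joints at [-1.359, 0.3, 1.521, -0, 1.321, -0.067], TCP at [0.151, -0.529, 0.405] pointing down, gripper open.
Joint ranges: [-3.03, 3.03], [-0.79, 2.21], [0.23, 2.52], [-1.04, 4.18], [0, 3.07], [-2.55, 2.55]. Speed limits (rad/s): [2.22, 2.22, 2.57, 3.14, 3.14, 3.14].

### API

Orientations are given as a rotation vector (axis times angle).
In Python, from plant import get_obs, grab_frame, get_calibration, close_job gives the robot as it stands.
- The arm moves only by the tool arm_command, never from a script. Its argument "moves" is one flat list of numbers, 7 for each row, row after row: the shift along the tool's x, y, z each as a share of 150 mm, from -1 to 1, then the turn, a rotation vector about the tool's x, y, z each as a share of 120 degrees, from -1 to 1, then the opening, from -1 (shut) to 1 (fully open). A call has 1 to 10 rows; each row is the pose to reach, as a shift and turn from the pose commanded when the call began, along the tool's axes at that moment; what a row does not reach only later rows make up. A row lasts 1/8 s, in which the tool goes at most 62.5 mm and 10.7 degrees, less where a joint would pass 70% of its speed; a pose out of reach is approached as far as the arm can. A call with a number of a shift or a turn outside -1 to 1 is refused whole. A call with a gripper value outside its range is refused whole. The fingers move at their own pace and stop on an object; "grip_force" is the grip in N (left out, the last holds). Time passes only in rows, so rows that repeat a pose let the fingers close. It gives the time, the measured TCP pose, the force, the opening and the grip force at its end, in the units of the state.
- get_obs(): the state, without advancing time (a new reading comes with each control period).
- grab_frame(name): name is "scene" or "top" or "wrist"; returns the picture (400x640x3 uint8, red, green, blue); there is no depth.
- get_calibration(name): a dict with "fovy" (degrees; the focal length in pixels is half the picture's height over the tangent of half this angle, whatever the lens; pixels are square), "cx", "cy" (the principal point, pixels), "camera_from_world" (4x4, takes a point from world to camera coordinates). Camera axes: x right, y up, looking along -z (the intrinsics and any distortion apply to the point x, -y, -z); pixel columns grow to the right and rows downward; lengths in m; the calibration is good to about 2 mm. A picture is of the moment at which its call begins: read the wrist's pose just before it. get_calibration takes no time and is no camera call; for the wrist camera it gives the pose at the moment of the call.
- close_job(): hands the job in; it is judged then, once.
The state is a dict: "clock": time; "q": joint angles; "qvel": joint speeds; "tau": joint torques, N m; "position": TCP position; "ee_rot": TCP orientation; "ft_force": force on the tool from outside, world axes, zero at the start; "ft_torque": the same for the moment, N m; "grip_width": finger opening in m; "finger_force": force on a finger pad.
Only numpy, scipy, OpenCV 4.12 (cv2) and the standard library are available. Lean on these libraries where they do the work, as an engineer would, in place of code of your own. Each camera call takes 0.05 s, during which the arm holds its last target. There are 200 camera calls.

### The job

Gently set the grey cuttlebone frame, tab upward, into the ribbed pocket on the floor of the white bird carrier, then close the carrier in order: fold the blue flap all the way down, then the yellow flap, then the green lid, and last swing the red latch bar fully round over the closed lid so that it points straight back across it. Do not disturb the bowl, the swing perch or the feeder clip.

Things in the scene. Friction and masses are not known exactly. Their poses are not given: they have to be found in the camera images.
- carrier: White plastic bird carrier fixed to the table, 140 (x) x 200 (y) mm; origin at the centre of its underside. Yaw within +-0.35 rad: x points away from the robot, y left. Floor 6 mm, walls 5 mm thick; wall tops at 97 (front, -x), 96 (left), 102 (right), 109 mm (back). A grey latch bracket, top 100 mm, juts 32 mm from the front at y = -45 mm.
- pocket (a point): Centre of the carrier's floor pocket, on the floor surface, 6 mm above the table and 25 mm in front of the carrier's centre (carrier x = -25 mm); axes as the carrier's. Grey ribs 10 mm high bound it, 62 mm (x) x 132 mm (y) inside: the frame lies in it with its long side along the carrier's y, either way round.
- cuttle_frame: Loose grey plastic cuttlebone frame with a white cuttlebone, 120 (x) x 50 (y) x 18 (z) mm, about 100 g; origin at the centre of its underside. A grey tab to hold it by stands at its centre: 30 mm (x) x 16 mm (y), its top 75 mm above the underside. The tab can be gripped across either pair of faces.
- blue_flap (a joint): Angle (rad) of the blue flap hinged on the carrier's left (+y) rim: 0 = closed, lying level over the opening (stop); 1.57 = upright; more = leaning outward. It has a stiff hinge and stays where it is left; about 0.6 N at its free edge moves it.
- blue_hinge (a point): Middle of the blue flap's hinge axis, on the carrier's left rim 100 mm above the table; the axis runs along the carrier's x. The flap is 128 mm wide along the hinge, 4 mm thick (centred on the axis plane), and its free edge is 105 mm from the axis.
- yellow_flap (a joint): Angle (rad) of the yellow flap hinged on the carrier's right (-y) rim; 0 = closed and level (stop), 1.57 = upright, more = leaning outward. Same stiff hinge as the blue one.
- yellow_hinge (a point): Middle of the yellow flap's hinge axis, on the carrier's right rim 106 mm above the table; axis along the carrier's x. The flap is 128 mm wide along the hinge, 4 mm thick, free edge 105 mm from the axis; closed, it overlaps the blue flap.
- lid (a joint): Angle (rad) of the green lid hinged on the carrier's back (+x) rim; 0 = closed and level (stop), 1.57 = upright, more = leaning away from the robot. Stiff hinge, stays where it is left; about 2 N at its free edge moves it.
- lid_hinge (a point): Middle of the lid's hinge axis (along the carrier's y), on the back rim 113 mm above the table. Lid 200 mm wide, 6 mm thick (centred on the axis plane), free edge 139 mm from the axis; on that edge at carrier y = +35 mm is a pull tab 36 mm wide, 8 mm thick, reaching to 160 mm from the axis.
- latch (a joint): Angle (rad) of the red latch bar about its vertical pivot; 0 = locked (stop), the bar pointing along the carrier's +x over the lid; it grows clockwise seen from above: at 1.57 the bar points along the carrier's -y, more = towards the robot. Stays where it is left; about 0.7 N at its end moves it.
- latch_pivot (a point): The latch's pivot at the bar's mid-height, 130 mm above the table, 22 mm in front of the carrier's front face at carrier y = -45 mm. The bar is 12 mm wide, 18 mm high (121 to 139 mm above the table) and reaches from 8 mm behind the pivot to 70 mm beyond it. The closed lid's top is at 116 mm.
- bowl: Bystander: round yellow ceramic bowl, 92 mm across the rim, 42 mm high, loose; origin at the centre of its underside.
- swing_perch: Bystander: small wooden swing perch, base 50 (x) x 100 (y) x 14 mm, two posts at y = +-43 mm with a top bar along y, 145 mm high in all, loose and easily tipped; origin at the centre of its underside.
- feeder_clip: Bystander: steel feeder clip, 80 (x) x 40 (y) mm, 34 mm high, loose; origin at the centre of its underside.
There are look-alikes about, which are no part of the job. Several things have the shape of the cuttle_frame; the one meant has the colours described above.

How it is judged:
By the outcome, as a careful person would: the job done as asked, in the order asked, and still so for the second after the job is handed in, with the robot touching nothing.
It also fails if it takes over 72 s, if anything falls off the work surface, if the arm or the gripper's body presses on something with over 40 N, if the wrist force passes 120 N, or if a joint passes its speed limit or range.

## Working session

There is one attempt and no reset: what is moved stays moved. The work goes in short steps, Python scripts to look and compute and a tool call to move; the robot and the scene stay as the last step left them, time stands still between calls to the robot, and variables do not carry over. Pictures are saved under pics/ and viewed, at most 10 in all, crops included, and the job is handed in when it is done.

Besides the shell and the picture viewer there is one more tool, called after ">>>" by a JSON object that holds its "fn" and its "kwargs", one argument or row to a line. arm_command: Moves the arm, as the interface text tells. Shift numbers are shares of 150 mm and turn numbers shares of 120 degrees, none past 1 either way. Its arguments: {"type":"object","properties":{"moves":{"type":"array"},"grip_force":{"type":"number"}},"required":["moves"]}

```bash
ls; mkdir -p pics; python3 - <<'E'
from plant import *
import cv2,numpy as np
o=get_obs();print({k:np.round(v,3) for k,v in o.items()})
for n in ["scene","top"]:
    c=get_calibration(n);print(n,{k:(np.round(v,4).tolist()) if k not in('lens',) and not isinstance(v,str) else v for k,v in c.items()})
    cv2.imwrite(f"pics/{n}0.png",grab_frame(n)[:,:,::-1])
E
```

```text
pics
{'clock': np.float64(0.0), 'q': array([-1.359,  0.3  ,  1.522, -0.   ,  1.321, -0.067]), 'qvel': array([0.   , 0.001, 0.002, 0.001, 0.   , 0.002]), 'tau': array([-1.0000e-03, -5.3181e+01, -3.5274e+01,  7.1000e-02,  2.4000e-02,
       -0.0000e+00]), 'position': array([ 0.151, -0.529,  0.404]), 'ee_rot': array([-3.11 , -0.436,  0.   ]), 'ft_force': array([ 0.248, -0.385,  0.422]), 'ft_torque': array([ 0.042, -0.003, -0.012]), 'finger_force': np.float64(0.0), 'grip_width': np.float64(0.094)}
scene {'fovy': 46.7014, 'cx': 322.0468, 'cy': 200.1861, 'camera_from_world': [[-0.8781, 0.4785, -0.0003, 0.5446], [-0.352, -0.6457, 0.6776, 0.0935], [0.324, 0.5951, 0.7355, -1.4797], [0.0, 0.0, 0.0, 1.0]]}
top {'fovy': 47.9491, 'cx': 323.5192, 'cy': 201.1988, 'camera_from_world': [[0.0174, -0.9998, -0.0131, -0.074], [0.9867, 0.015, 0.162, -0.5774], [-0.1618, -0.0158, 0.9867, -1.4744], [0.0, 0.0, 0.0, 1.0]]}
```

View pics/scene0.png

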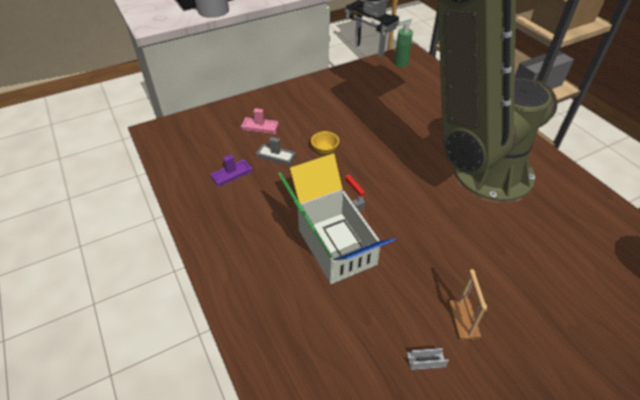

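View pics/top0.png

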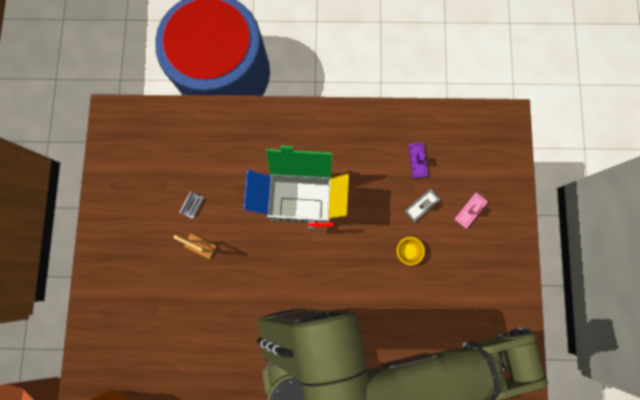

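The scene view shows the carrier at about (335,230) with the grey frame at (276,152). The top view shows the carrier at about (300,198), grey frame (423,206), bowl (411,251), perch (197,245) and clip (192,205). Next I'll zoom both views.

```bash
cat > h.py <<'E'
from plant import *
import cv2,numpy as np
from scipy.spatial.transform import Rotation as R
def cal(n):
    c=get_calibration(n);f=200/np.tan(np.radians(c["fovy"])/2)
    return f,c["cx"],c["cy"],np.array(c["camera_from_world"])
def proj(P,c):
    f,cx,cy,T=c;p=np.atleast_2d(P)@T[:3,:3].T+T[:3,3]
    return np.c_[cx+f*p[:,0]/-p[:,2],cy+f*p[:,1]/p[:,2]]
def ray(u,c):
    f,cx,cy,T=c;d=T[:3,:3].T@np.array([(u[0]-cx)/f,-(u[1]-cy)/f,-1.]);o=-T[:3,:3].T@T[:3,3];return o,d
def atz(u,c,z):
    o,d=ray(u,c);return o+d*(z-o[2])/d[2]
def tri(obs):
    A=np.zeros((3,3));b=np.zeros(3)
    for u,c in obs:
        o,d=ray(u,c);d=d/np.linalg.norm(d);M=np.eye(3)-np.outer(d,d);A+=M;b+=M@o
    return np.linalg.solve(A,b)
def pose():
    o=get_obs();return np.array(o["position"]),R.from_rotvec(o["ee_rot"])
def rel(p,Rt):
    "shares for target TCP pose"
    p0,R0=pose();return np.round(R0.inv().apply(np.array(p)-p0)/.15,3),np.round((R0.inv()*Rt).as_rotvec()/np.radians(120),3)
E
python3 - <<'E'
from h import *
a=cv2.imread("pics/top0.png")[135:235,235:445];b=cv2.imread("pics/scene0.png")[100:290,200:400]
A=cv2.resize(a,(798,380),interpolation=3);
cv2.imwrite("pics/c1.png",A);cv2.imwrite("pics/c2.png",cv2.resize(b,(600,570),interpolation=3))
c=cal("top")
for n,u,z in [("frame",(423,206),.018),("bowl",(411,251),.02),("perch",(197,245),.014),("clip",(192,205),.03),("carr",(300,198),.03),("pink",(471,210),.02),("latch",(320,225),.13)]: print(n,atz(u,c,z).round(3))
E
```

```text
frame [ 0.572 -0.406  0.018]
bowl [ 0.417 -0.362  0.02 ]
perch [0.426 0.365 0.014]
clip [0.561 0.386 0.03 ]
carr [0.591 0.016 0.03 ]
pink [ 0.56  -0.568  0.02 ]
latch [ 0.488 -0.056  0.13 ]
```

View pics/c1.png

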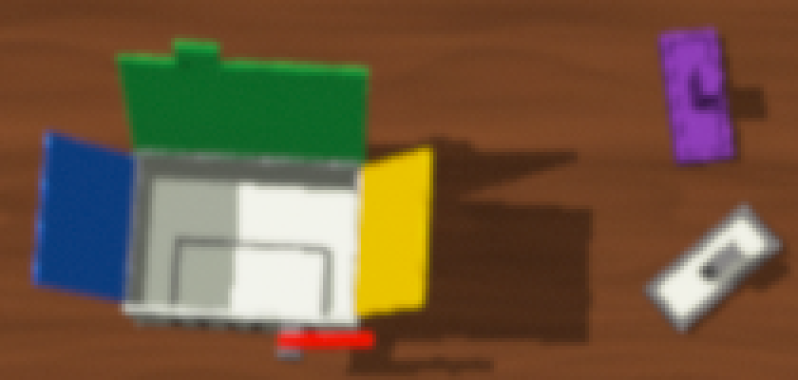

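View pics/c2.png

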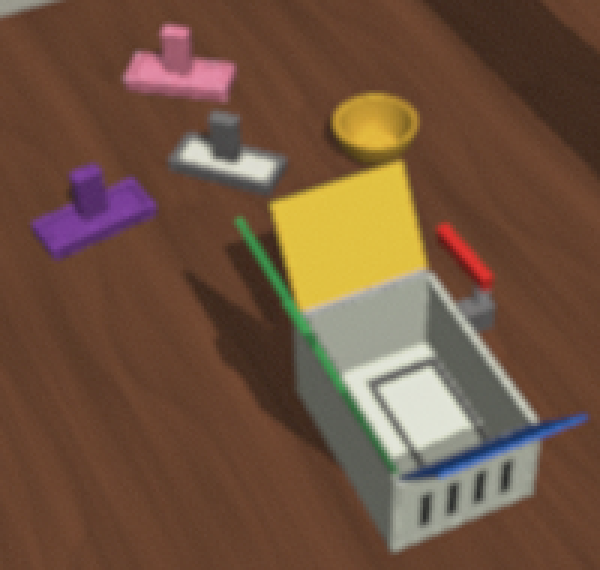

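The top crop shows the carrier with blue flap left, yellow right, lid standing back and red latch pointing right, with the frame at c1 (713,268). The scene crop shows the frame with its tab top at c2 (225,115) and the rib corners at (370,383), (435,362) and (418,462).

```bash
cat > fit.py <<'E'
from h import *
from scipy.optimize import least_squares
ct,cs=cal("top"),cal("scene")
t=lambda u:np.array(u)/3.8+[235,135]-.37
s=lambda u:np.array(u)/3.+[200,100]-.33
def W(p,yaw,P): 
    q=R.from_euler('z',yaw).apply(P);q[:,:2]+=p;return q
mt=np.array([[ -70,100,96],[70,100,96],[70,-100,102],[-70,-100,102],[6,66,6],[6,-66,6]])/1e3
ut=t([[123,303],[135,153],[361,163],[357,323],[177,240],[329,250]])
ms=np.array([[70,100,0],[-70,100,0],[70,-100,0],[-70,-100,102],[-70,100,96],[6,-66,6],[-56,-66,6]])/1e3
us=s([[393,550],[533,497],[297,390],[430,275],[538,428],[370,383],[435,362]])
f=lambda x:np.r_[proj(W(x[:2],x[2],mt),ct)-ut,proj(W(x[:2],x[2],ms),cs)-us].ravel()
r=least_squares(f,[.59,.016,0],loss='soft_l1');print("carrier",r.x.round(4));print(r.fun.reshape(-1,2).round(1).tolist())
C=r.x
# joints
def fl(name,mod,ang0,pt,ps):
    g=lambda a:np.r_[(proj(W(C[:2],C[2],mod(a[0])),ct)-pt).ravel(),(proj(W(C[:2],C[2],mod(a[0])),cs)-ps).ravel()]
    g2=least_squares(g,[ang0],loss='soft_l1');print(name,g2.x.round(3),g2.fun.round(1).tolist())
c,s_=np.cos,np.sin
fl("blue",lambda a:np.array([[x,.0975-.105*c(a),.1+.105*s_(a)] for x in(-.064,.064)]),2.0,t([[35,285],[48,131]]),s([[588,417],[403,478]]))
fl("yel",lambda a:np.array([[x,-.0975+.105*c(a),.106+.105*s_(a)] for x in(-.064,.064)]),1.8,t([[425,306],[433,147]]),s([[405,161],[271,205]]))
fl("lid",lambda a:np.array([[.07-.139*c(a),-.1,.113+.139*s_(a)]]),2.0,t([[369,68]]),s([[238,220]]))
fl("latch",lambda a:np.array([[-.092+.07*c(a),-.045-.07*s_(a),.130]]),1.57,t([[374,339]]),s([[442,232]]))
# frame
mf=np.array([[60,25,18],[60,-25,18],[-60,-25,18],[-60,25,18]])/1e3
qt=t([[780,243],[743,205],[647,288],[683,332]]);qs=s([[193,135],[170,160],[270,190],[287,158]])
best=None
for y0 in (-.7,.7,-.9,.9):
  for perm in range(4):
    g=lambda x:np.r_[proj(W(x[:2],x[2],mf),ct)-qt,proj(W(x[:2],x[2],mf),cs)-np.roll(qs,perm,0)].ravel()
    for fl_ in (qs,qs[::-1]):
      g=lambda x:np.r_[proj(W(x[:2],x[2],mf),ct)-qt,proj(W(x[:2],x[2],mf),cs)-np.roll(fl_,perm,0)].ravel()
      k=least_squares(g,[.572,-.406,y0],loss='soft_l1')
      if best is None or k.cost<best.cost: best=k
print("frame",best.x.round(4),best.fun.round(1).tolist())
tab=tri([(t([707,270]),ct)]+[(s([226,118]),cs)]);print("tabtop tri",tab.round(3))
E
python3 fit.py
```

```text
carrier [ 0.5854  0.0184 -0.0517]
[[-1.2, 1.0], [-0.6, -1.4], [0.3, -0.5], [-1.6, -0.3], [-0.1, 0.1], [-2.3, -0.1], [-1.1, -0.4], [-0.8, -2.1], [-0.1, -1.2], [0.4, -3.1], [0.8, -1.1], [0.9, 0.6], [-1.3, 0.3]]
blue [2.234] [-1.9, -1.2, -1.3, -1.2, -0.9, -0.3, 11.4, -0.8]
yel [2.171] [-0.8, -0.2, -0.4, 0.5, -1.8, -1.4, -0.8, -2.0]
lid [1.89] [-0.8, -0.0, -0.7, -2.3]
latch [1.498] [-1.8, -0.0, -0.3, -1.2]
frame [ 0.5783 -0.3892 -0.8962] [-13.0, -10.7, 6.1, 10.6, 4.3, 10.0, -14.4, -13.1, -0.0, 0.1, -0.6, -0.8, 0.8, 0.8, -0.1, -0.2]
tabtop tri [ 0.57  -0.391  0.071]
```

```bash
sed -i 's/\[\[780,243\],\[743,205\],\[647,288\],\[683,332\]\]/[[743,205],[780,243],[683,332],[647,288]]/' fit.py; python3 fit.py | grep -E "frame|tab"
cat >> h.py <<'E'
def down(psi):
    y=np.array([np.cos(psi),np.sin(psi),0]);z=np.array([0,0,-1.]);return R.from_matrix(np.c_[np.cross(y,z),y,z])
E
python3 - <<'E'
from h import *
p,r=pose();print(p,r.as_matrix().round(2).tolist())
T=np.linalg.inv(cal("wrist")[3]);print(cal("wrist")[0],"cam in tool",(r.inv().apply(T[:3,3]-p)).round(3),"axes",(r.inv().as_matrix()@T[:3,:3]).round(2).tolist())
E
```

```text
frame [ 0.5754 -0.4    -0.8532] [-0.8, -0.2, -0.7, 0.7, -1.2, -0.3, -1.5, 0.2, -0.6, -1.5, -1.7, -2.5, 0.1, -1.9, -0.2, -2.9]
tabtop tri [ 0.57  -0.391  0.071]
[ 0.15134494 -0.52874774  0.40415691] [[0.96, 0.28, -0.0], [0.28, -0.96, 0.0], [0.0, -0.0, -1.0]]
282.1980257284245 cam in tool [0.077 0.001 0.02 ] axes [[0.0, 0.96, 0.27], [1.0, -0.0, 0.0], [0.0, 0.27, -0.96]]
```

```bash
python3 - <<'E'
from h import *
print(rel([.575,-.40,.37],down(-.80)))
E
```

```text
(array([ 2.952, -0.048,  0.228]), array([-0.   , -0.   , -0.235]))
```

>>> {"fn": "arm_command", "kwargs": {
  "moves": [0.4, 0, 0, 0, 0, 0, 1, 0.8, 0, 0, 0, 0, 0, 1, 1, 0, 0, 0, 0, 0, 1]
}}

```text
clock: 0.48
position: [0.2979, -0.4864, 0.4043]
ee_rot: [-3.11, -0.439, 0.0]
ft_force: [-0.0, 0.5, -0.4]
grip_width: 0.0942
finger_force: 0.0
```

>>> {"fn": "arm_command", "kwargs": {
  "moves": [0.4, 0, 0, 0, 0, 0, 1, 0.8, 0, 0, 0, 0, 0, 1, 1, 0, 0, 0, 0, 0, 1]
}}

```text
clock: 0.85
position: [0.4422, -0.4449, 0.404]
ee_rot: [-3.11, -0.44, 0.001]
ft_force: [-0.3, -0.8, -0.2]
grip_width: 0.0944
finger_force: 0.0
```

>>> {"fn": "arm_command", "kwargs": {
  "moves": [0.4, 0, 0.1, 0, 0, -0.08, 1, 0.8, 0, 0.2, 0, 0, -0.16, 1, 0.95, -0.05, 0.22, 0, 0, -0.23, 1, 0.95, -0.05, 0.22, 0, 0, -0.23, 1, 0.95, -0.05, 0.22, 0, 0, -0.23, 1]
}}

```text
clock: 1.48
position: [0.5739, -0.4004, 0.3718]
ee_rot: [2.919, 1.161, -0.0]
ft_force: [-0.7, -0.6, 0.5]
grip_width: 0.0938
finger_force: 0.0
```

```bash
python3 - <<'E'
from h import *
import pickle
c=cal("wrist");print(get_obs()["clock"],pose()[0].round(4))
im=grab_frame("wrist")[:,:,::-1];cv2.imwrite("pics/w1.png",im);pickle.dump(c,open("w1.pkl","wb"))
print(proj([[.575,-.40,.018],[.5754,-.4,.075]],c).round(0))
E
```

```text
1.475 [ 0.5739 -0.4004  0.3718]
[[322. 188.]
 [322. 200.]]
```

View pics/w1.png

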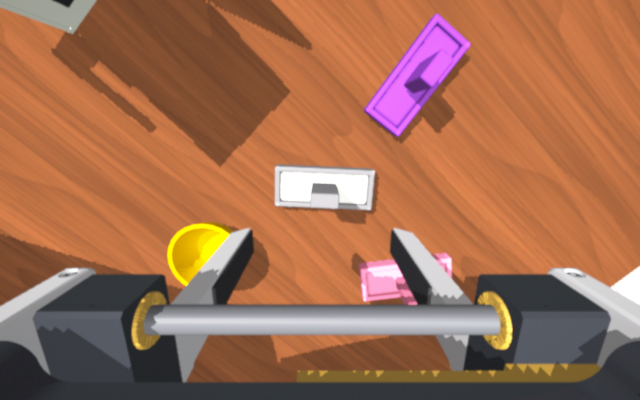

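The wrist view shows the grey frame's top-face corners at (276,167), (375,171), (372,211) and (276,207), with the tab top near (325,200).

```bash
python3 - <<'E'
from h import *
import pickle
from scipy.optimize import least_squares
c=pickle.load(open("w1.pkl","rb"))
u=np.array([[276,167],[375,171],[372,211],[276,207],[325.5,200.5]]);
P=np.array([atz(a,c,z) for a,z in zip(u,[.018]*4+[.075])]);print(P.round(4).tolist())
d=(P[1]+P[2]-P[0]-P[3])/2;w=(P[0]+P[1]-P[2]-P[3])/2;psi=np.arctan2(d[1],d[0]);print("len",np.linalg.norm(d),np.linalg.norm(w),"psi",psi,np.arctan2(*w[[1,0]])-np.pi/2)
ctr=P[:4].mean(0);print(ctr)
ct=cal("top"); print("tab z",tri([(u[4],c),(np.array([707,270])/3.8+[234.6,134.6],ct)]))
print(rel([ctr[0],ctr[1],.06+.18],down(psi)))
E
```

```text
[[0.5564, -0.3429, 0.018], [0.6339, -0.4318, 0.018], [0.5968, -0.4653, 0.018], [0.5189, -0.3754, 0.018], [0.5777, -0.4028, 0.075]]
len 0.11839488769952383 0.049790488600675524 psi -0.8553938777448747 -0.8468142804988745
[ 0.57649127 -0.40387304  0.018     ]
tab z [ 0.57041806 -0.40261346  0.0343637 ]
(array([-0.001,  0.028,  0.881]), array([0.  , 0.  , 0.02]))
```

>>> {"fn": "arm_command", "kwargs": {
  "moves": [0, 0.025, 0.3, 0, 0, 0.02, 1, 0, 0.025, 0.6, 0, 0, 0.02, 0.2, 0, 0.025, 0.8, 0, 0, 0.02, 0.2, 0, 0.025, 0.88, 0, 0, 0.02, 0.2, 0, 0.025, 0.88, 0, 0, 0.02, 0.1, 0, 0.025, 0.88, 0, 0, 0.02, -1, 0, 0.025, 0.88, 0, 0, 0.02, -1, 0, 0.025, 0.88, 0, 0, 0.02, -1, 0, 0.025, 0.88, 0, 0, 0.02, -1],
  "grip_force": 15
}}

```text
clock: 2.65
position: [0.5774, -0.4025, 0.2405]
ee_rot: [2.94, 1.104, 0.001]
ft_force: [-1.0, 0.5, 6.1]
grip_width: 0.0301
finger_force: 15.0
```

>>> {"fn": "arm_command", "kwargs": {
  "moves": [0, 0, -0.3, 0, 0, 0, -1, 0, 0, -0.7, 0, 0, 0, -1, 0, 0, -1, 0, 0, 0, -1, 0, 0, -1, 0, 0, 0, -1]
}}

```text
clock: 3.15
position: [0.5772, -0.4024, 0.394]
ee_rot: [2.936, 1.103, 0.006]
ft_force: [0.2, -0.5, -1.7]
grip_width: 0.03
finger_force: 15.0
```

```bash
python3 - <<'E'
from h import *
print(get_obs()["grip_width"],rel([.54,.02,.47],down(-1.6225)),rel([.56,-.25,.47],down(-1.2)))
E
```

```text
0.03002104433455951 (array([ 1.668, -2.279, -0.52 ]), array([ 0.003, -0.002,  0.368])) (array([ 0.583, -0.837, -0.511]), array([ 0.003, -0.001,  0.166]))
```

>>> {"fn": "arm_command", "kwargs": {
  "moves": [0.2, -0.25, -0.2, 0, 0, 0, -1, 0.4, -0.5, -0.4, 0, 0, 0, -1, 0.55, -0.75, -0.5, 0, 0, 0, -1]
}}

```text
clock: 3.52
position: [0.5652, -0.2619, 0.4647]
ee_rot: [-2.941, -1.105, -0.0]
ft_force: [0.9, -0.4, -1.1]
grip_width: 0.0298
finger_force: 15.0
```

>>> {"fn": "arm_command", "kwargs": {
  "moves": [0.2, -0.25, 0, 0, 0, 0, -1, 0.4, -0.5, 0, 0, 0, 0, -1, 0.55, -0.75, 0, 0, 0, 0, -1]
}}

```text
clock: 3.9
position: [0.5532, -0.1228, 0.4632]
ee_rot: [-2.94, -1.105, 0.002]
ft_force: [0.8, -0.4, -0.1]
grip_width: 0.0301
finger_force: 15.0
```

>>> {"fn": "arm_command", "kwargs": {
  "moves": [0.2, -0.25, 0, 0, 0, 0.08, -1, 0.4, -0.5, 0, 0, 0, 0.16, -1, 0.5, -0.65, 0, 0, 0, 0.24, -1, 0.55, -0.77, 0, 0, 0, 0.32, -1, 0.55, -0.77, 0, 0, 0, 0.37, -1, 0.55, -0.77, 0, 0, 0, 0.37, -1]
}}

```text
clock: 4.65
position: [0.5395, 0.0169, 0.4635]
ee_rot: [3.14, -0.087, -0.003]
ft_force: [0.7, -0.3, -0.9]
grip_width: 0.0298
finger_force: 15.0
```

```bash
python3 - <<'E'
from h import *
import pickle
c=cal("wrist");o=get_obs();print(o["clock"],pose()[0].round(4),o["grip_width"])
im=grab_frame("wrist")[:,:,::-1];cv2.imwrite("pics/w2.png",im);pickle.dump(c,open("w2.pkl","wb"))
E
```

```text
4.65 [0.5395 0.0169 0.4635] 0.029777236148275547
```

View pics/w2.png

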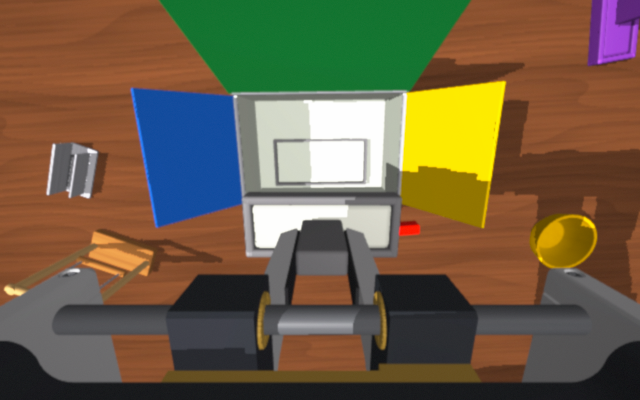

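The wrist view over the carrier shows the pocket ribs with corners at (276,140), (367,141), (367,183) and (276,183). The held frame's corners are at (244,196), (399,195), (400,256) and (246,257).

```bash
python3 - <<'E'
from h import *
import pickle
c=pickle.load(open("w2.pkl","rb"))
def rect(u,z):
    P=np.array([atz(a,c,z) for a in u]);d=(P[1]+P[2]-P[0]-P[3])/2;w=(P[0]+P[1]-P[2]-P[3])/2
    print("ctr",P.mean(0).round(4),"len",np.linalg.norm(d).round(4),np.linalg.norm(w).round(4),"psi",np.arctan2(d[1],d[0]).round(4),(np.arctan2(w[1],w[0])-np.pi/2).round(4))
rect([(276,140),(367,141),(367,183),(276,183)],.016)
rect([(244,196),(399,195),(400,256),(246,257)],.4635-.24+.018)
# grey-line profiles
g=cv2.cvtColor(cv2.imread("pics/w2.png"),6).astype(int)
print("rows @300",g[132:196,300].tolist());print("rows@345",g[132:196,345].tolist());print("cols@160 L",g[160,266:286].tolist(),"R",g[160,356:378].tolist())
print("cols@148 L",g[148,266:286].tolist(),"R",g[148,356:378].tolist());print("cols@178 L",g[178,266:286].tolist(),"R",g[178,356:378].tolist())
pp,r=pose();print("tool y psi",np.arctan2(*r.as_matrix()[[1,0],1]))
E
```

```text
ctr [0.5589 0.0153 0.016 ] len 0.1378 0.0643 psi -1.6308 -1.6261
ctr [0.5401 0.0156 0.2415] len 0.1178 0.0495 psi -1.6184 -1.6018
rows @300 [215, 215, 215, 214, 214, 209, 184, 135, 117, 138, 177, 207, 213, 214, 214, 215, 215, 214, 214, 214, 214, 214, 214, 214, 214, 214, 213, 214, 214, 213, 214, 214, 212, 213, 213, 212, 213, 213, 214, 213, 213, 213, 213, 213, 213, 213, 213, 213, 207, 177, 114, 96, 115, 155, 188, 172, 135, 122, 120, 108, 81, 65, 63, 70]
rows@345 [254, 254, 254, 254, 254, 250, 209, 177, 199, 241, 254, 254, 254, 254, 254, 254, 254, 254, 254, 254, 254, 254, 254, 254, 254, 254, 254, 254, 254, 254, 254, 254, 254, 254, 254, 254, 254, 254, 254, 254, 254, 254, 254, 254, 254, 254, 254, 254, 249, 187, 140, 172, 222, 248, 244, 178, 126, 122, 119, 109, 83, 66, 63, 69]
cols@160 L [211, 211, 212, 211, 211, 211, 210, 195, 152, 116, 105, 132, 194, 212, 213, 213, 213, 212, 212, 212] R [254, 254, 254, 254, 254, 254, 252, 220, 169, 169, 185, 208, 215, 219, 238, 253, 254, 254, 254, 254, 254, 254]
cols@148 L [213, 213, 212, 212, 213, 211, 201, 167, 123, 104, 116, 168, 204, 212, 213, 213, 213, 213, 213, 213] R [254, 254, 254, 254, 254, 254, 253, 237, 172, 165, 182, 202, 215, 219, 238, 253, 254, 254, 254, 254, 254, 254]
cols@178 L [211, 212, 211, 212, 211, 211, 212, 210, 196, 153, 117, 104, 133, 193, 211, 211, 211, 211, 211, 212] R [254, 254, 254, 254, 254, 254, 248, 188, 165, 178, 196, 213, 220, 238, 253, 254, 254, 254, 254, 254, 254, 254]
tool y psi -1.6247332348842163
```

>>> {"fn": "arm_command", "kwargs": {
  "moves": [0.12, 0.01, 0, 0, 0, 0, -1, 0.12, 0.01, 0.3, 0, 0, 0, -1, 0.12, 0.01, 0.6, 0, 0, 0, -1, 0.12, 0.01, 0.9, 0, 0, 0, -1, 0.12, 0.01, 0.9, 0, 0, 0, -1]
}}

```text
clock: 5.32
position: [0.5569, 0.014, 0.3267]
ee_rot: [-3.14, 0.086, 0.01]
ft_force: [-0.2, -0.6, -0.9]
grip_width: 0.0299
finger_force: 15.0
```

```bash
python3 - <<'E'
from h import *
p,r=pose();print(p,np.arctan2(*r.as_matrix()[[1,0],1]),rel([.5588,.0157,.2470],down(-1.628)))
E
```

```text
[0.55689221 0.01396259 0.32671045] -1.6256161223482484 (array([ 0.015, -0.012,  0.531]), array([0.   , 0.003, 0.001]))
```

>>> {"fn": "arm_command", "kwargs": {
  "moves": [0.015, -0.012, 0.2, 0, 0, 0, -1, 0.015, -0.012, 0.35, 0, 0, 0, -1, 0.015, -0.012, 0.45, 0, 0, 0, -1, 0.015, -0.012, 0.5, 0, 0, 0, -1, 0.015, -0.012, 0.53, 0, 0, 0, -1, 0.015, -0.012, 0.53, 0, 0, 0, -1]
}}

```text
clock: 6.08
position: [0.5598, 0.0159, 0.2505]
ee_rot: [-3.14, 0.088, -0.001]
ft_force: [-0.0, -0.3, -1.4]
grip_width: 0.0301
finger_force: 15.0
```

>>> {"fn": "arm_command", "kwargs": {
  "moves": [0, 0, 0.01, 0, 0, 0, -1, 0, 0, 0.02, 0, 0, 0, -1, 0, 0, 0.02, 0, 0, 0, -1]
}}

```text
clock: 6.45
position: [0.5596, 0.0159, 0.2471]
ee_rot: [-3.14, 0.088, 0.0]
ft_force: [0.3, 0.2, -0.9]
grip_width: 0.0301
finger_force: 15.0
```

>>> {"fn": "arm_command", "kwargs": {
  "moves": [0, 0, 0.007, 0, 0, 0, -1, 0, 0, 0.013, 0, 0, 0, -1, 0, 0, 0.013, 0, 0, 0, -1]
}}

```text
clock: 6.82
position: [0.5597, 0.0159, 0.2464]
ee_rot: [-3.14, 0.088, -0.001]
ft_force: [-6.9, 0.5, 14.2]
grip_width: 0.0301
finger_force: 15.0
```

>>> {"fn": "arm_command", "kwargs": {
  "moves": [0, 0, -0.01, 0, 0, 0, -0.9, 0, 0, -0.01, 0, 0, 0, 0.1, 0, 0, -0.01, 0, 0, 0, 0.1, 0, 0, -0.01, 0, 0, 0, 0.1, 0, 0, -0.1, 0, 0, 0, 0.1, 0, 0, -0.4, 0, 0, 0, 0.1, 0, 0, -0.8, 0, 0, 0, 0.1, 0, 0, -1, 0, 0, 0, 0.1, 0, 0, -1, 0, 0, 0, 0.1]
}}

```text
clock: 7.95
position: [0.5595, 0.0159, 0.3984]
ee_rot: [3.14, -0.088, 0.008]
ft_force: [0.9, -0.4, -0.1]
grip_width: 0.0517
finger_force: 0.0
```

```bash
python3 - <<'E'
from h import *
import pickle
c=cal("wrist");o=get_obs();print(o["clock"],pose()[0].round(4),o["grip_width"])
im=grab_frame("wrist")[:,:,::-1];cv2.imwrite("pics/w3.png",im);pickle.dump(c,open("w3.pkl","wb"))
E
```

```text
7.95 [0.5595 0.0159 0.3984] 0.05165945957370615
```

View pics/w3.png

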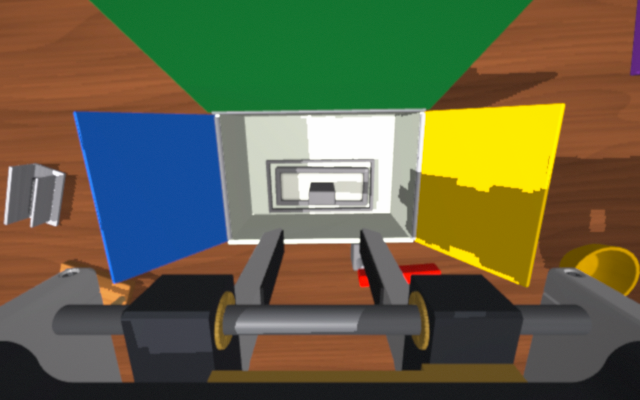

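The wrist view shows the frame lying level inside the ribs, tab up at (321,193). The blue free edge runs (77,113) to (113,283), the yellow (564,104) to (529,284), and the latch bar tip is at (440,270).

```bash
cat > car.py <<'E'
from h import *
C=np.array([.5838,.0140,-.055])
def W(P): 
    q=R.from_euler('z',C[2]).apply(np.atleast_2d(P).astype(float));q[:,:2]+=C[:2];return q
PSI=C[2]-np.pi/2
def rows(tips):
    "tip centre waypoints in carrier coords -> shares"
    for t in tips: 
        a,b=rel(W(t)[0]+[0,0,.199],down(PSI));print(a.tolist(),b.tolist())
E
python3 - <<'E'
from car import *
import pickle
from scipy.optimize import least_squares
c=pickle.load(open("w3.pkl","rb"))
print("walls",(proj(W([[-.07,.1,.096],[-.07,-.1,.102],[.07,.1,.109],[.07,-.1,.109]]),c)).round(1).tolist(),"meas (229,243)(415,242)(213,112)(424,110)")
co,s=np.cos,np.sin
def ang(n,m,u,x0):
    k=least_squares(lambda a:(proj(W(m(a[0])),c)-u).ravel(),[x0]);print(n,k.x.round(3),k.fun.round(1))
ang("blue",lambda a:np.array([[x,.0975-.105*co(a),.1+.105*s(a)] for x in(-.064,.064)]),[[113,283],[77,113]],2.2)
ang("yel",lambda a:np.array([[x,-.0975+.105*co(a),.106+.105*s(a)] for x in(-.064,.064)]),[[529,284],[564,104]],2.2)
ang("latch",lambda a:np.array([[-.092+.07*co(a),-.045-.07*s(a),.130]]),[[440,270]],1.5)
E
```

```text
walls [[229.1, 242.6], [415.8, 244.8], [211.2, 105.4], [431.7, 105.2]] meas (229,243)(415,242)(213,112)(424,110)
blue [2.219] [ 1.3 -2.  -0.2 -5.3]
yel [2.114] [-0.8  5.8  4.   2.1]
latch [1.46] [-1.4  0. ]
```

```bash
python3 - <<'E'
from car import *
rows([[-.02,.10,.235],[-.02,.20,.235],[-.02,.20,.165]])
E
```

```text
[0.029, -0.663, -0.252] [-0.0, -0.001, -0.001]
[0.028, -1.329, -0.252] [-0.0, -0.001, -0.001]
[0.028, -1.329, 0.215] [-0.0, -0.001, -0.001]
```

>>> {"fn": "arm_command", "kwargs": {
  "moves": [0.03, 0, -0.25, 0, 0, 0, -1, 0.03, -0.4, -0.25, 0, 0, 0, -1, 0.03, -0.8, -0.25, 0, 0, 0, -1, 0.03, -1, -0.25, 0, 0, 0, -1, 0.03, -1, -0.25, 0, 0, 0, -1]
}}

```text
clock: 8.62
position: [0.5724, 0.1671, 0.4311]
ee_rot: [3.14, -0.084, -0.004]
ft_force: [-0.7, -1.1, -0.1]
grip_width: 0.0051
finger_force: 0.0
```

>>> {"fn": "arm_command", "kwargs": {
  "moves": [0, -0.33, 0, 0, 0, 0, -1, 0, -0.33, 0.1, 0, 0, 0, -1, 0, -0.33, 0.46, 0, 0, 0, -1, 0, -0.33, 0.46, 0, 0, 0, -1]
}}

```text
clock: 9.12
position: [0.5751, 0.2133, 0.3595]
ee_rot: [3.137, -0.09, -0.012]
ft_force: [-0.3, 0.5, 0.2]
grip_width: 0.0002
finger_force: 0.0
```

```bash
python3 - <<'E'
from car import *
o=get_obs();print(o["clock"],o["ft_force"].round(1),o["grip_width"])
rows([[-.02,.165,.165],[-.02,.14,.168],[-.02,.112,.175],[-.02,.081,.180],[-.02,.052,.162],[-.02,.0325,.135],[-.02,.0256,.1105],[-.02,.025,.100]])
E
```

```text
9.125 [-0.3  0.5  0.2] 0.0001668060351195745
[-0.002, 0.223, -0.029] [0.001, 0.004, -0.001]
[-0.002, 0.39, -0.049] [0.001, 0.004, -0.001]
[-0.002, 0.577, -0.095] [0.001, 0.004, -0.001]
[-0.002, 0.784, -0.127] [0.001, 0.004, -0.001]
[-0.0, 0.977, -0.007] [0.001, 0.004, -0.001]
[0.001, 1.106, 0.174] [0.001, 0.004, -0.001]
[0.003, 1.152, 0.337] [0.001, 0.004, -0.001]
[0.003, 1.155, 0.407] [0.001, 0.004, -0.001]
```

>>> {"fn": "arm_command", "kwargs": {
  "moves": [0, 0.2, -0.02, 0, 0, 0, -1, 0, 0.37, -0.04, 0, 0, 0, -1, 0, 0.56, -0.08, 0, 0, 0, -1, 0, 0.68, -0.1, 0, 0, 0, -1, 0, 0.78, -0.12, 0, 0, 0, -1, 0, 0.88, -0.08, 0, 0, 0, -1, 0, 0.96, 0, 0, 0, 0, -1, 0, 0.96, 0, 0, 0, 0, -1]
}}

```text
clock: 10.12
position: [0.5672, 0.0704, 0.3621]
ee_rot: [3.14, -0.09, -0.004]
ft_force: [0.3, 0.5, -0.1]
grip_width: 0.0008
finger_force: 0.0
```

```bash
python3 - <<'E'
from car import *
rows([[-.02,.0325,.135],[-.02,.0256,.1105],[-.02,.025,.100]])
E
```

```text
[-0.001, 0.153, 0.188] [0.0, 0.001, -0.001]
[-0.001, 0.199, 0.351] [0.0, 0.001, -0.001]
[-0.0, 0.203, 0.421] [0.0, 0.001, -0.001]
```

>>> {"fn": "arm_command", "kwargs": {
  "moves": [0, 0.08, 0.08, 0, 0, 0, -1, 0, 0.15, 0.18, 0, 0, 0, -1, 0, 0.19, 0.27, 0, 0, 0, -1, 0, 0.2, 0.34, 0, 0, 0, -1, 0, 0.2, 0.39, 0, 0, 0, -1, 0, 0.2, 0.42, 0, 0, 0, -1, 0, 0.2, 0.42, 0, 0, 0, -1]
}}

```text
clock: 11.0
position: [0.5656, 0.0413, 0.3014]
ee_rot: [3.14, -0.088, 0.0]
ft_force: [-4.3, -0.8, 6.0]
grip_width: 0.0006
finger_force: 3.3
```

>>> {"fn": "arm_command", "kwargs": {
  "moves": [0, 0, 0.015, 0, 0, 0, -1, 0, 0, 0.015, 0, 0, 0, -1, 0, 0, -0.3, 0, 0, 0, -1, 0, 0.1, -0.7, 0, 0, 0, -1, 0, 0.4, -0.9, 0, 0, 0, -1, 0, 0.8, -0.9, 0, 0, 0, -1, 0, 1, -0.9, 0, 0, 0, -1]
}}

```text
clock: 11.88
position: [0.5567, -0.1107, 0.4362]
ee_rot: [3.14, -0.09, 0.002]
ft_force: [-0.1, -0.0, -0.5]
grip_width: 0.0005
finger_force: 0.0
```

>>> {"fn": "arm_command", "kwargs": {
  "moves": [0, 0.3, 0, 0, 0, 0, -1, 0, 0.5, 0, 0, 0, 0, -1, 0, 0.52, 0.1, 0, 0, 0, -1, 0, 0.52, 0.4, 0, 0, 0, -1, 0, 0.52, 0.4, 0, 0, 0, -1]
}}

```text
clock: 12.5
position: [0.5526, -0.1855, 0.3725]
ee_rot: [-3.138, 0.087, 0.009]
ft_force: [0.6, -0.5, 1.1]
grip_width: 0.0003
finger_force: 0.0
```

```bash
python3 - <<'E'
from car import *
o=get_obs();print(o["clock"],o["ft_force"].round(1),o["position"])
h=.106;L=[[-.02,-.165,.17],[-.02,-.14,.173],[-.02,-.112,.181]]
for a in(1.4,1.2,1.,.8,.6,.4,.2,.1,0): L.append([-.02,-(.0975-.085*np.cos(a)+.002*np.sin(a)+.0125),h+.085*np.sin(a)+.002*np.cos(a)])
rows(L)
E
```

```text
12.5 [ 0.6 -0.5  1.1] [ 0.55260568 -0.1854995   0.37252196]
[0.001, -0.239, 0.024] [-0.001, 0.003, -0.0]
[0.001, -0.406, 0.004] [-0.001, 0.003, -0.0]
[0.001, -0.593, -0.049] [-0.001, 0.003, -0.0]
[0.0, -0.689, -0.109] [-0.001, 0.003, -0.0]
[0.0, -0.799, -0.081] [-0.001, 0.003, -0.0]
[0.001, -0.901, -0.032] [-0.001, 0.003, -0.0]
[0.001, -0.991, 0.037] [-0.001, 0.003, -0.0]
[0.001, -1.066, 0.121] [-0.001, 0.003, -0.0]
[0.002, -1.122, 0.22] [-0.001, 0.003, -0.0]
[0.002, -1.158, 0.327] [-0.001, 0.003, -0.0]
[0.003, -1.168, 0.383] [-0.001, 0.003, -0.0]
[0.003, -1.172, 0.439] [-0.001, 0.003, -0.0]
```

>>> {"fn": "arm_command", "kwargs": {
  "moves": [0, -0.2, 0.02, 0, 0, 0, -1, 0, -0.4, 0.0, 0, 0, 0, -1, 0, -0.59, -0.05, 0, 0, 0, -1, 0, -0.69, -0.09, 0, 0, 0, -1, 0, -0.8, -0.08, 0, 0, 0, -1, 0, -0.9, -0.03, 0, 0, 0, -1, 0, -0.99, 0.04, 0, 0, 0, -1, 0, -0.99, 0.04, 0, 0, 0, -1]
}}

```text
clock: 13.5
position: [0.5611, -0.0375, 0.3682]
ee_rot: [-3.14, 0.087, 0.004]
ft_force: [0.0, -0.8, 0.4]
grip_width: 0.0004
finger_force: 0.0
```

>>> {"fn": "arm_command", "kwargs": {
  "moves": [0, -0.07, 0.08, 0, 0, 0, -1, 0, -0.13, 0.18, 0, 0, 0, -1, 0, -0.16, 0.28, 0, 0, 0, -1, 0, -0.17, 0.34, 0, 0, 0, -1, 0, -0.17, 0.39, 0, 0, 0, -1, 0, -0.17, 0.42, 0, 0, 0, -1, 0, -0.17, 0.42, 0, 0, 0, -1]
}}

```text
clock: 14.38
position: [0.5625, -0.013, 0.3074]
ee_rot: [-3.14, 0.089, -0.0]
ft_force: [-2.7, 0.9, 7.4]
grip_width: 0.0005
finger_force: 3.4
```

>>> {"fn": "arm_command", "kwargs": {
  "moves": [0, 0, 0.015, 0, 0, 0, -1, 0, 0, 0.015, 0, 0, 0, -1, 0, 0, -0.3, 0, 0, 0, -1, 0, 0, -0.7, 0, 0, 0, -1, 0, 0, -1, 0, 0, 0, -1, 0.15, 0, -1, 0, 0, 0, -1, 0.15, 0, -1, 0, 0, 0, -1]
}}

```text
clock: 15.25
position: [0.5854, -0.0143, 0.4564]
ee_rot: [3.14, -0.089, -0.0]
ft_force: [-0.5, -0.8, -0.4]
grip_width: 0.0008
finger_force: 0.0
```

>>> {"fn": "arm_command", "kwargs": {
  "moves": [0, 0, -0.1, 0, 0, 0, -1, 0.4, 0, -0.1, 0, 0, 0, -1, 0.8, 0, -0.1, 0, 0, 0, -1, 1, 0, -0.1, 0, 0, 0, -1, 1, 0, -0.1, 0, 0, 0, -1, 1, 0, -0.1, 0, 0, 0, -1]
}}

```text
clock: 16.0
position: [0.7341, -0.0224, 0.4724]
ee_rot: [3.14, -0.088, 0.0]
ft_force: [-0.3, 0.5, 0.3]
grip_width: 0.0002
finger_force: 0.0
```

```bash
python3 - <<'E'
from car import *
import pickle
o=get_obs();print(o["clock"],o["ft_force"].round(1),o["position"],o["q"].round(3))
rows([[.15,-.025,.27],[.15,-.025,.22]])
t,s=grab_frame("top"),grab_frame("scene")
cv2.imwrite("pics/m1.png",np.vstack([cv2.resize(t[130:240,230:380],(600,440)[:2],interpolation=3)[:300],cv2.resize(s[130:290,240:440],(600,300),interpolation=3)])[:,:,::-1])
E
```

```text
16.0 [-0.3  0.5  0.3] [ 0.73410239 -0.02244941  0.47238141] [-0.08   0.734  0.728 -0.     1.679  1.547]
[-0.014, -0.021, 0.023] [0.0, -0.0, -0.001]
[-0.014, -0.021, 0.356] [0.0, -0.0, -0.001]
```

View pics/m1.png

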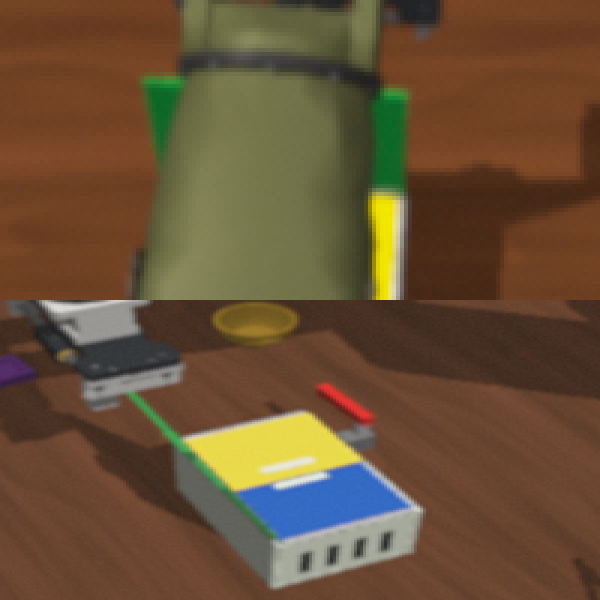

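Both flaps lie closed (yellow over blue), and the finger is behind the upright lid.

>>> {"fn": "arm_command", "kwargs": {
  "moves": [0, 0, 0.2, 0, 0, 0, -1, 0, 0, 0.35, 0, 0, 0, -1, 0, 0, 0.35, 0, 0, 0, -1]
}}

```text
clock: 16.48
position: [0.7341, -0.0224, 0.4187]
ee_rot: [-3.14, 0.088, 0.003]
ft_force: [0.8, -0.3, 0.2]
grip_width: 0.0005
finger_force: 0.0
```

```bash
python3 - <<'E'
from car import *
o=get_obs();print(o["clock"],o["ft_force"].round(1),o["position"])
L=[[.12,-.025,.22],[.1,-.025,.224],[.081,-.025,.228]]
for a in(1.4,1.2,1.,.8,.6,.4,.25,.1,0): L.append([.07-.115*np.cos(a)+.003*np.sin(a)+.008,-.025,.113+.115*np.sin(a)+.003*np.cos(a)])
rows(L)
E
```

```text
16.475 [ 0.8 -0.3  0.2] [ 0.73414926 -0.02242563  0.41873246]
[-0.214, -0.02, -0.001] [-0.0, 0.001, -0.001]
[-0.348, -0.02, -0.028] [-0.0, 0.001, -0.001]
[-0.474, -0.02, -0.054] [-0.0, 0.001, -0.001]
[-0.605, -0.02, -0.046] [-0.0, 0.001, -0.001]
[-0.753, -0.02, -0.009] [-0.0, 0.001, -0.001]
[-0.891, -0.02, 0.057] [-0.0, 0.001, -0.001]
[-1.014, -0.019, 0.15] [-0.0, 0.001, -0.001]
[-1.115, -0.019, 0.264] [-0.0, 0.001, -0.001]
[-1.192, -0.019, 0.397] [-0.0, 0.001, -0.001]
[-1.231, -0.019, 0.505] [-0.0, 0.001, -0.001]
[-1.254, -0.019, 0.618] [-0.0, 0.001, -0.001]
[-1.259, -0.019, 0.694] [-0.0, 0.001, -0.001]
```

>>> {"fn": "arm_command", "kwargs": {
  "moves": [-0.12, 0, 0, 0, 0, 0, -1, -0.24, 0, -0.01, 0, 0, 0, -1, -0.35, 0, -0.03, 0, 0, 0, -1, -0.47, 0, -0.05, 0, 0, 0, -1, -0.6, 0, -0.04, 0, 0, 0, -1, -0.75, 0, -0.01, 0, 0, 0, -1, -0.89, 0, 0.06, 0, 0, 0, -1, -1, 0, 0.14, 0, 0, 0, -1, -1, 0, 0.14, 0, 0, 0, -1]
}}

```text
clock: 17.6
position: [0.5843, -0.014, 0.3999]
ee_rot: [3.14, -0.088, 0.002]
ft_force: [-0.1, -0.6, 0.1]
grip_width: 0.0002
finger_force: 0.0
```

>>> {"fn": "arm_command", "kwargs": {
  "moves": [-0.06, 0, 0.06, 0, 0, 0, -1, -0.11, 0, 0.12, 0, 0, 0, -1, -0.15, 0, 0.18, 0, 0, 0, -1, -0.19, 0, 0.25, 0, 0, 0, -1, -0.23, 0, 0.36, 0, 0, 0, -1, -0.25, 0, 0.46, 0, 0, 0, -1, -0.26, 0, 0.52, 0, 0, 0, -1, -0.26, 0, 0.54, 0, 0, 0, -1, -0.26, 0, 0.54, 0, 0, 0, -1]
}}

```text
clock: 18.73
position: [0.5462, -0.0118, 0.3172]
ee_rot: [-3.14, 0.088, -0.0]
ft_force: [-0.2, -0.4, -0.3]
grip_width: 0.0004
finger_force: 0.0
```

>>> {"fn": "arm_command", "kwargs": {
  "moves": [0, 0, 0.01, 0, 0, 0, -1, 0, 0, 0.02, 0, 0, 0, -1, 0, 0, 0.025, 0, 0, 0, -1, 0, 0, 0.025, 0, 0, 0, -1]
}}

```text
clock: 19.23
position: [0.5462, -0.0119, 0.3152]
ee_rot: [3.14, -0.088, 0.003]
ft_force: [-7.0, -0.3, 16.5]
grip_width: 0.0003
finger_force: 8.2
```

>>> {"fn": "arm_command", "kwargs": {
  "moves": [0, 0, -0.2, 0, 0, 0, -1, 0, 0, -0.4, 0, 0, 0, -1, -0.3, 0.25, -0.4, 0, 0, 0, -1, -0.55, 0.48, -0.4, 0, 0, 0, -1, -0.57, 0.48, -0.4, 0, 0, 0, -1, -0.57, 0.48, -0.2, 0, 0, 0, -1, -0.57, 0.48, -0.04, 0, 0, 0, -1, -0.57, 0.48, -0.04, 0, 0, 0, -1]
}}

```text
clock: 20.23
position: [0.4569, -0.0785, 0.3184]
ee_rot: [-3.14, 0.088, 0.004]
ft_force: [-0.2, 0.1, 1.1]
grip_width: 0.0003
finger_force: 0.0
```

```bash
python3 - <<'E'
from car import *
o=get_obs();print(o["clock"],o["ft_force"].round(1),o["position"],(R.from_euler('z',-C[2]).apply(o["position"]-[*C[:2],.199])).round(4))
L=[]
for a in(1.4,1.2,1.,.8,.6,.4,.2,0,-.05):
    d=np.array([np.cos(a),-np.sin(a)]);n=np.array([np.sin(a),np.cos(a)]);k=.006+.008*abs(n[0])+.0125*abs(n[1])
    L.append([*(np.array([-.092,-.045])+.05*d-n*k),.124])
rows(L)
E
```

```text
20.225 [-0.2  0.1  1.1] [ 0.45691304 -0.07853901  0.31842055] [-0.1216 -0.0994  0.1194]
[0.149, -0.016, -0.031] [-0.0, 0.001, -0.0]
[0.206, -0.009, -0.031] [-0.0, 0.001, -0.0]
[0.268, -0.012, -0.031] [-0.0, 0.001, -0.0]
[0.332, -0.029, -0.031] [-0.0, 0.001, -0.0]
[0.394, -0.06, -0.031] [-0.0, 0.001, -0.0]
[0.451, -0.106, -0.032] [-0.0, 0.001, -0.0]
[0.498, -0.167, -0.032] [-0.0, 0.001, -0.0]
[0.53, -0.24, -0.032] [-0.0, 0.001, -0.0]
[0.536, -0.254, -0.032] [-0.0, 0.001, -0.0]
```

>>> {"fn": "arm_command", "kwargs": {
  "moves": [0, 0, -0.04, 0, 0, 0, -1, 0.1, 0, -0.04, 0, 0, 0, -1, 0.17, -0.01, -0.04, 0, 0, 0, -1, 0.22, -0.01, -0.04, 0, 0, 0, -1, 0.28, -0.015, -0.04, 0, 0, 0, -1, 0.34, -0.03, -0.04, 0, 0, 0, -1, 0.4, -0.06, -0.04, 0, 0, 0, -1, 0.45, -0.11, -0.04, 0, 0, 0, -1, 0.5, -0.17, -0.04, 0, 0, 0, -1, 0.53, -0.22, -0.04, 0, 0, 0, -1]
}}

```text
clock: 21.48
position: [0.5384, -0.0498, 0.3254]
ee_rot: [3.14, -0.088, 0.0]
ft_force: [-1.8, -0.7, -0.5]
grip_width: 0.0004
finger_force: 0.4
```

>>> {"fn": "arm_command", "kwargs": {
  "moves": [0, -0.02, 0, 0, 0, 0, -1, 0, -0.04, 0, 0, 0, 0, -1, 0, -0.05, 0, 0, 0, 0, -1, 0, -0.05, 0, 0, 0, 0, -1]
}}

```text
clock: 21.98
position: [0.5382, -0.0438, 0.3256]
ee_rot: [3.138, -0.089, 0.001]
ft_force: [0.9, -9.4, -1.2]
grip_width: 0.0003
finger_force: 4.8
```

>>> {"fn": "arm_command", "kwargs": {
  "moves": [0, 0.15, 0, 0, 0, 0, -1, 0, 0.2, -0.2, 0, 0, 0, -1, 0, 0.2, -0.7, 0, 0, 0, -1, -0.2, 0.3, -1, 0, 0, 0, -1, -0.6, 0.7, -1, 0, 0, 0, -1, -1, 1, -1, 0, 0, 0, -1, -1, 1, -1, 0, 0, 0, -1]
}}

```text
clock: 22.85
position: [0.3779, -0.1851, 0.4758]
ee_rot: [3.14, -0.091, 0.001]
ft_force: [0.7, -0.5, 0.6]
grip_width: 0.0007
finger_force: 0.0
```

>>> {"fn": "arm_command", "kwargs": {
  "moves": [-0.3, 0.4, 0, 0, 0, 0, -1, -0.4, 0.8, 0, 0, 0, 0, -1, -0.4, 1, 0, 0, 0, 0, -1, -0.4, 1, 0, 0, 0, 0, -1]
}}

```text
clock: 23.35
position: [0.3109, -0.3324, 0.475]
ee_rot: [-3.14, 0.094, 0.001]
ft_force: [-1.0, 0.1, -0.1]
grip_width: 0.0004
finger_force: 0.0
```

```bash
python3 - <<'E'
from car import *
o=get_obs();print(o["clock"],o["ft_force"].round(1),o["position"])
t,s=grab_frame("top"),grab_frame("scene")
cv2.imwrite("pics/m2.png",np.hstack([cv2.resize(t[140:270,170:440],None,fx=1.5,fy=3,interpolation=3),cv2.resize(s[160:290,280:412],(390,390),interpolation=3)])[:,:,::-1])
E
```

```text
23.35 [-1.   0.1 -0.1] [ 0.31090937 -0.33241261  0.47504344]
```

View pics/m2.png

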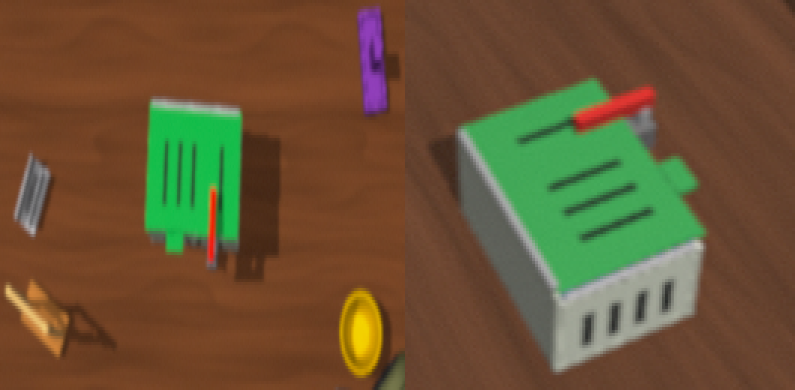

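The lid is closed flat and the red bar points straight back across it, parallel to the vent slots. The bowl, perch and clip stand where they were.

```bash
python3 -c "
from plant import *
print(close_job())"
```

```text
the job is handed in; nothing more can be done
None
```

The job is done and handed in at about 23 s: the frame is in the pocket tab up, the blue flap, yellow flap and lid were closed in that order, the latch is across the lid, and the bowl, perch and clip look undisturbed in the final picture.

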